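# Timed spot check of a sloping griddle with a sprung-tip surface probe

## Task

Time a temperature check of the griddle: wind the kitchen timer clockwise by its wing key, in several part turns, until it is fully wound at its stop, then draw the surface probe up out of its wooden block. Set the probe's sprung tip lightly on the griddle inside the round ring mark (not the square one), with the probe square to the sloping plate rather than upright and its tip pressed in about half way, never jammed hard against the plate. Hold it there steadily for two seconds and finish while still holding it so, leaving the mug, jar and bowl where they stand.

Things in the scene. Friction and masses are not known exactly. Their poses are not given: they have to be found in the camera images.
- griddle: The griddle as a whole, fixed: black housing on four feet carrying the sloping plate. Origin: on the work surface under the plate's centre; z up, x towards its high edge.
- griddle_plate: Flat dark iron plate, 220 (x) x 190 (y) mm. Origin: centre of its top face, 75 mm above the work surface. z = outward normal of the top face, sloping 0.30 rad (17 deg): the -x edge is low, the +x edge high; y is level. Two bare-metal marks lie flush in it: a ring of 26 mm diameter at (20, 45) mm and a 26 mm square at (20, -45) mm. Rims 10 mm high on both y sides and the +x edge.
- ring_mark (a point): Centre of the round ring mark, on the top face of the griddle plate; axes as those of the plate.
- timer: White round wind-up kitchen timer, fixed to the work surface, 80 mm diameter, 34 mm high without its key. Origin: centre of its underside.
- timer_grip (a point): Point on the vertical axis of the timer's key, at the height to grip, 67 mm above the work surface; turns with the key. The key is an upright wing: a bar 46 mm long (this point's x), 12 mm thick (this point's y), its top 12 mm above this point, its foot 27 mm below, on a disc of 56 mm diameter.
- timer_key (a joint): How far the key is wound, rad: turns clockwise seen from above, about the vertical; 0 = run down, 2.6 = fully wound against its stop; found at 0 to 0.5. A spring and friction resist the turn with 0.06 to 0.09 N m; the key stays where it is let go (it does not unwind).
- block: Wooden block 80 x 80 mm, 105 mm high, fixed, with one upright through hole of 25 mm diameter in its middle, in which the probe stands. Origin: centre of its underside.
- probe: Surface thermometer probe, loose, about 125 g, upright in the block. Origin: underside centre of its steel collar (36 mm diameter, 6 mm thick), which rests on the block; z points up, away from the tip. Square black handle 22 x 22 mm (sides along x, y) from 6 to 76 mm above the origin. Below: stem of 10 mm diameter to -66 mm, then the sprung tip, ball end 12 mm, reaching -92 mm unpressed.
- probe_end (a point): End of the probe's sprung tip, the lowest point of its ball, 92 mm below the probe's origin when not pressed; moves with the tip.
- probe_tip (a joint): How far the sprung tip is pressed in, m: 0 = fully out, 0.012 = bottomed. Spring 300 N/m with 0.3 N preload, so half way (0.006) is about 2 N.
- mug: White mug, 78 mm diameter, 90 mm high, loose; origin at the centre of its underside. Not to be disturbed.
- jar: Amber glass jar with a steel lid, 64 mm diameter, 100 mm high, loose; origin at the centre of its underside. Not to be disturbed.
- bowl: Blue bowl, 90 mm diameter, 40 mm high, loose; origin at the centre of its underside. Not to be disturbed.
Things that resemble listed ones, but are neither listed nor needed, are in the scene too. What is shaped like the timer but turquoise is not meant. What is shaped like the probe but blue is not meant.

How it is judged (in metres and radians):
On the way, in this order (a step that is already met when the one before it is completed fails the run):
1. the timer is wound to its stop (value of joint timer_key above 2.4 rad), for 0.2 s.
2. the probe, held by the gripper, has been drawn up clear of the block (z of probe_end in the frame of block above 0.108 m and contact force between the fingers and probe above 1 N), for 0.1 s.
3. the probe is held lightly on the ring mark, square to the plate, for one and a half seconds (distance between probe_end and ring_mark below 0.011 m and angle between the z axis of probe and the z axis of griddle_plate, either way round below 0.15 rad and angle between probe's own z axis and vertical below 1 rad and value of joint probe_tip between 0.002 and 0.0105 m and contact force between probe_tip and griddle above 0.5 N and contact force between probe and griddle below 5 N and contact force between the fingers and probe above 2 N), for 1.5 s.
At the end, for the whole second after the job is handed in: Gripper holds the probe still: tip within 11 mm of the ring's centre, axis within 0.15 rad of the plate normal, tip pressed in 2 to 10.5 mm (0.5 to 5 N), not touching the block; timer at 2.35 rad (stop 2.6) or more; mug, jar, bowl within 30 mm of their start (all of step 3 and value of joint timer_key above 2.35 rad and contact force between probe and block below 0.2 N and linear speed of probe below 0.02 m/s and distance of each of mug, jar, bowl from where it was at the start of the episode below 0.03 m); the arm keeps its last pose, push and grip.
It fails at once if the probe is jammed against the griddle (over 15 N) (contact force between probe and griddle above 15 N).
It fails at once if the mug is shifted more than 30 mm or tipped over (distance of mug from where it was at the start of the episode above 0.03 m or angle between mug's own z axis and vertical above 0.5 rad).
It fails at once if the jar is shifted more than 30 mm or tipped over (distance of jar from where it was at the start of the episode above 0.03 m or angle between jar's own z axis and vertical above 0.5 rad).
It fails at once if the bowl is shifted more than 30 mm or tipped over (distance of bowl from where it was at the start of the episode above 0.03 m or angle between bowl's own z axis and vertical above 0.5 rad).
It also fails if it takes over 72 s, if anything falls off the work surface, if the arm or the gripper's body presses on something with over 40 N, if the wrist force passes 120 N, or if a joint passes its speed limit or range.

## Robot

A 6-joint arm with a two-finger parallel gripper is mounted at the origin on the work surface. World frame = base frame: x ahead of the robot, y to its left, z up, the work surface at z = 0. Lengths are in mm, angles in degrees, forces in N, time in s.
With the tool pointing down it reaches from about 350 to 850 mm from the base axis. Payload 8.1 kg.
Tool frame: the origin (TCP) lies midway between the tips of the shut fingers; the grasp point (between the pads) lies grip_depth behind it (grip_depth is the distance from the TCP to the grasp point, in mm); z points along the fingers, y is the line along which they close (so a half turn about z gives the same grasp; the last joint's range is limited). The gripper opens to 85 mm and grips with 20 to 120 N. Pads are 22 mm wide; open, the fingers measure 114 mm over their backs; the gripper's body (76 mm by 85 mm) begins 54 mm behind the grasp point. The pads swing forward as they close: fully open they stand 13 mm farther back than shut.
Start: joints at [-73.419, 7.471, 85.268, -0, 87.261, -4.893], TCP at [219.672, -558.345, 231.292] pointing down, gripper open.
Joint ranges: [-169.43, 169.43], [-51.17, 129.36], [1.28, 143.12], [-76.62, 256.62], [0, 156.53], [-152.29, 152.29]. Speed limits (degrees/s): [136.94, 136.94, 159.86, 180, 180, 180].

## Interface

Orientations are given as [roll, pitch, yaw] about the fixed x, y, z axes, in that order (R = Rz(yaw) Ry(pitch) Rx(roll)).
In Python, from bench import sense, snapshot, hand_in, grip_depth gives the robot as it stands. The module is installed in compiled form; this text tells all that it offers.
- The arm moves only by the tool apply_moves, never from a script. Its argument "series" is text: rows parted by semicolons, each of 5 numbers parted by spaces: the shift along the tool's x, y, z each as a share of 0.3 m, from -1 to 1, then the turn about the tool's z as a share of 2 rad, from -1 to 1, then the gripper's target within -1 to 1 (shut at 1, half-way at 0, fully open at -1). In form: tx ty tz twist gripper; .... A call has 1 to 5 rows; each row shifts and turns the commanded pose from where the row before left it, along the tool's axes as they then stand; what a row does not reach is not made up. A row lasts 1/12 s, in which the tool goes at most 41.7 mm and 7.16 degrees, less where a joint would pass 70% of its speed; a pose out of reach is approached as far as the arm can. A call with a number of a shift or a turn outside -1 to 1 is refused whole. A call with a gripper value outside its range is refused whole. The fingers move at their own pace and stop on an object; "squeeze" is the grip in N (left out, the last holds). Time passes only in rows, so rows that do not move let the fingers close. It gives the time, the measured TCP pose, the force, the opening and the grip force at its end, in the units of the state.
- sense(): the state, without advancing time (a new reading comes with each control period).
- snapshot(name): name is "scene" or "top" or "wrist"; returns a dict with "frame" (420x560x3 uint8, blue, green, red), "depth" (420x560 float32, mm along the optical axis (not along the pixel's ray), 0 where there is no reading), "intrinsics" (3x3 intrinsics, pixels), "dist" ([k1, k2, p1, p2, k3] as OpenCV has them; the pictures are not rectified), "extrinsics" (4x4, takes a point from camera to world coordinates); the wrist camera has in their place "tool_from_camera" (4x4, takes a point from camera to tool coordinates, whose origin is the TCP and whose axes are the flange's). Camera axes: x right, y down, z forward; pixel columns grow to the right and rows downward; lengths in mm; the calibration is good to about 2 mm. A picture is of the moment at which its call begins: read the wrist's pose just before it.
- hand_in(): hands the job in; it is judged then, once.
The state is a dict: "time": time; "joint_pos": joint angles; "qd": joint speeds; "joint_efforts": joint torques, N m; "tool_pos": TCP position; "tcp_rot": TCP orientation; "ft_force": force on the tool from outside, world axes, zero at the start; "wrist_torque": the same for the moment, N m; "finger_gap": finger opening in mm; "grip_force": force on a finger pad.
Only numpy, scipy, OpenCV 4.12 (cv2) and the standard library are available. Lean on these libraries where they do the work, as an engineer would, in place of code of your own. Each camera call takes 0.05 s, during which the arm holds its last target. There are 200 camera calls.

## Working session

There is one attempt and no reset: what is moved stays moved. The work goes in short steps, Python scripts to look and compute and a tool call to move; the robot and the scene stay as the last step left them, time stands still between calls to the robot, and variables do not carry over. Pictures are saved under pics/ and viewed, at most 10 in all, crops included, and the job is handed in when it is done.

Besides the shell and the picture viewer there is one more tool, called after ">>>" by a JSON object that holds its "fn" and its "kwargs". apply_moves: Moves the arm, as the interface text tells. Its arguments: {"type":"object","properties":{"series":{"type":"string"},"squeeze":{"type":"number"}},"required":["series"]}

```bash
mkdir -p pics; ls
python3 - <<'E'
from bench import *
import cv2,numpy as np
print(sense(), grip_depth)
for n in ["scene","top"]:
    s=snapshot(n); cv2.imwrite(f"pics/{n}0.png",s["frame"]); print(n,s["intrinsics"],s["dist"],s["extrinsics"])
    np.savez(f"{n}0.npz",**s)
E
```

```text
pics
{'time': 0.0, 'joint_pos': array([-7.34205361e+01,  7.51701698e+00,  8.53290309e+01,  6.25594741e-06,
        8.72624367e+01, -4.89469855e+00]), 'qd': array([-0.01675425, -0.02418311,  0.00176354, -0.05932487, -0.01339392,
       -0.04444921]), 'joint_efforts': array([ 1.77771162e-04, -5.69390130e+01, -5.00552917e+01,  3.70682301e-04,
        1.50820351e-02, -1.56540057e-05]), 'tool_pos': array([ 219.49475643, -557.81344534,  230.22692398]), 'tcp_rot': array([-1.79891912e+02, -9.26264019e-03,  2.14741534e+01]), 'ft_force': array([-0.42291829,  0.12707936, -0.23691519]), 'wrist_torque': array([-0.00239346, -0.01091709, -0.04378859]), 'grip_force': 0.0, 'finger_gap': 85.20164158774129} 18.700000000000003
scene [[477.72470839   0.         277.15254327]
 [  0.         477.72470839 208.80150229]
 [  0.           0.           1.        ]] [-0.06852037  0.          0.          0.          0.        ] [[-8.68535364e-01  3.00383663e-01 -3.94228330e-01  9.51312277e+02]
 [ 4.95607629e-01  5.33438988e-01 -6.85431195e-01  7.45091399e+02]
 [ 4.40442867e-03 -7.90703801e-01 -6.12183061e-01  7.56135728e+02]
 [ 0.00000000e+00  0.00000000e+00  0.00000000e+00  1.00000000e+00]]
top [[464.00322697   0.         279.93270238]
 [  0.         464.00322697 202.08027435]
 [  0.           0.           1.        ]] [-0.00498727  0.          0.          0.          0.        ] [[ 3.48148239e-04 -9.95117630e-01  9.86953932e-02  4.20745289e+02]
 [-9.99987624e-01  1.43374260e-04  4.97306073e-03 -5.80184661e+00]
 [-4.96293079e-03 -9.86959031e-02 -9.95105265e-01  1.32656161e+03]
 [ 0.00000000e+00  0.00000000e+00  0.00000000e+00  1.00000000e+00]]
```

View pics/scene0.png

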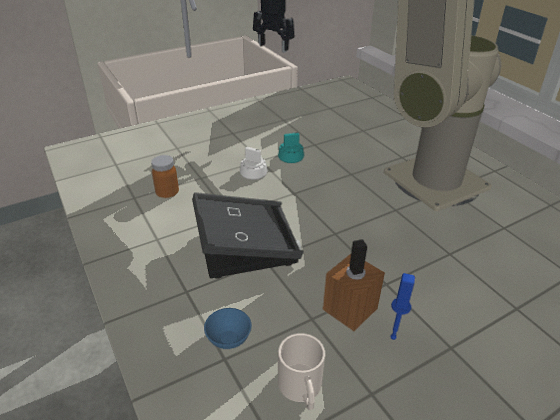

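View pics/top0.png

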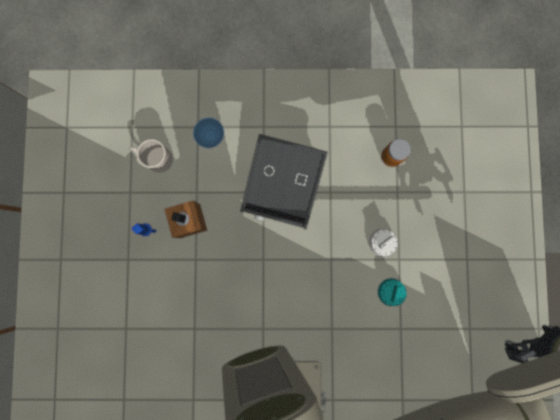

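The scene view shows the white timer at (253,160), the turquoise look-alike at (291,147), the black probe in its block at (358,257) and the blue look-alike at (403,292). The ring is at (241,237) and the square at (234,212). In the top view the white timer is at (385,242), the turquoise one at (393,292), the black probe at (180,217), the blue one at (143,229), the ring at (269,171) and the square at (301,180). I choose the white timer, the black probe and the ring.

```bash
cat > h.py <<'E'
import numpy as np, cv2
from bench import *
from scipy.spatial.transform import Rotation as R
def ext(s,st=None):
    if "extrinsics" in s: return np.array(s["extrinsics"])
    T=np.eye(4);T[:3,:3]=R.from_euler("xyz",st["tcp_rot"],degrees=True).as_matrix();T[:3,3]=st["tool_pos"]
    return T@s["tool_from_camera"]
def ray(s,px,E):
    u=cv2.undistortPoints(np.array(px,float).reshape(-1,1,2),s["intrinsics"],s["dist"])[:,0]
    return E[:3,3],np.c_[u,np.ones(len(u))]@E[:3,:3].T
def onz(s,px,z,E):
    o,d=ray(s,px,E); return o+d*((z-o[2])/d[:,2])[:,None]
def two(s1,p1,E1,s2,p2,E2):
    o1,d1=ray(s1,[p1],E1);o2,d2=ray(s2,[p2],E2);A=np.c_[d1[0],-d2[0]]
    t=np.linalg.lstsq(A,o2-o1,rcond=None)[0];a=o1+t[0]*d1[0];b=o2+t[1]*d2[0]
    return (a+b)/2,np.linalg.norm(a-b)
def cloud(s,E):
    h,w=s["depth"].shape;v,u=np.mgrid[:h,:w]
    o,d=ray(s,np.c_[u.ravel(),v.ravel()],E)
    return (o+d*s["depth"].reshape(-1,1)).reshape(h,w,3)
E
python3 - <<'E'
from h import *
a=dict(np.load("scene0.npz"));b=dict(np.load("top0.npz"));Ea,Eb=ext(a),ext(b)
for n,p,q in [("ring",(241,237),(269,171)),("square",(234,212),(301,180)),("probe top",(359,242),(180,217)),("key top",(252,151),(386,240))]:
    print(n,*two(a,p,Ea,b,q,Eb))
C=cloud(b,Eb)
for n,p in [("ring",(269,171)),("sq",(301,180)),("probe",(180,217)),("key",(386,240)),("block",(195,215))]: print(n,C[p[1],p[0]])
x=cv2.resize(np.hstack([b["frame"][140:240,230:330],b["frame"][190:260,140:240].copy().repeat(1,0)[:70].copy() if 0 else b["frame"][160:260,140:240],b["frame"][190:290,345:445]]),None,fx=2.6,fy=2.6,interpolation=2)
y=cv2.resize(np.hstack([a["frame"][180:280,190:310],a["frame"][230:330,310:430],a["frame"][110:210,200:320]]),None,fx=2.16,fy=2.16,interpolation=2)
cv2.imwrite("pics/crop0.png",np.vstack([x[:,:min(x.shape[1],y.shape[1])],y[:,:min(x.shape[1],y.shape[1])]]))
E
```

```text
ring [630.14728211  30.33791497  74.71610591] 0.04135858892813404
square [605.2524307  -56.84296765  74.32807824] 0.2991611277073182
probe top [495.97001981 250.76456203 172.66038769] 4.806728125854117
key top [ 441.70337936 -284.90832879   71.00923209] 1.9400202581984145
ring [628.68600745  30.07231538  83.55925234]
sq [604.98410255 -56.80716695  77.0389705 ]
probe [497.94700524 249.61939594 170.87850986]
key [ 442.58225402 -286.07243426   68.11687388]
block [ 420.74528866   -5.80184661 1326.56160911]
```

View pics/crop0.png

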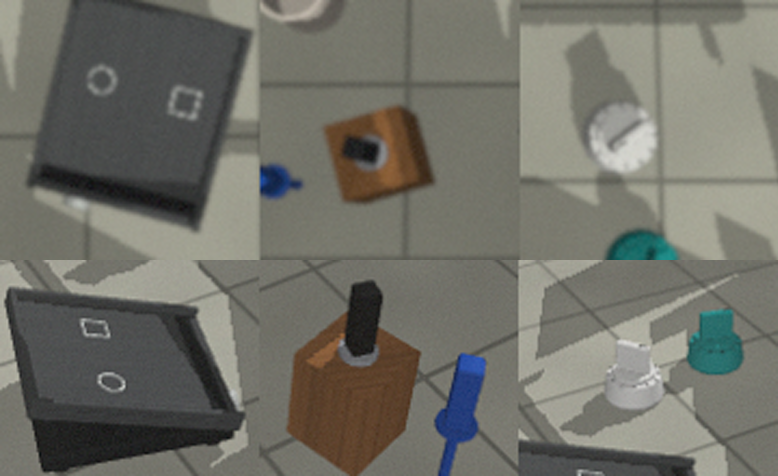

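The crop confirms the choices: the white timer with its key bar running about -52° in world, the black probe upright in the block, and the ring on the left of the griddle in the top view. I move above the timer first.

>>> {"fn": "apply_moves", "kwargs": {"series": "0.102 -0.057 0.01 0 -1; 0.102 -0.057 0.01 0 -1; 0.102 -0.057 0.01 0 -1; 0.102 -0.057 0.01 0 -1; 0.102 -0.057 0.01 0 -1", "squeeze": 60}}

```text
time: 0.52
tool_pos: [331.2, -421.2, 215.6]
tcp_rot: [-180.0, 0.0, 21.4]
ft_force: [0.5, -0.6, 0.5]
finger_gap: 85.7
grip_force: 0.0
```

>>> {"fn": "apply_moves", "kwargs": {"series": "0.102 -0.057 0.01 0 -1; 0.102 -0.057 0.01 0 -1; 0.102 -0.057 0.01 0 -1; 0.102 -0.057 0.01 0 -1; 0.102 -0.057 0.01 0 -1"}}

```text
time: 0.93
tool_pos: [442.4, -285.5, 200.8]
tcp_rot: [-180.0, 0.0, 21.5]
ft_force: [0.5, -0.6, 0.4]
finger_gap: 85.4
grip_force: 0.0
```

>>> {"fn": "apply_moves", "kwargs": {"series": "0 0 0 -0.062 -1; 0 0 0 -0.062 -1; 0 0 0 -0.062 -1; 0 0 0 -0.062 -1; 0 0 0 -0.062 -1"}}

```text
time: 1.35
tool_pos: [441.7, -286.8, 200.8]
tcp_rot: [-179.9, -0.0, 57.4]
ft_force: [-0.5, 0.1, 0.0]
finger_gap: 85.3
grip_force: 0.0
```

>>> {"fn": "apply_moves", "kwargs": {"series": "0 0 0 -0.062 -1; 0 0 0 -0.062 -1; 0 0 0 -0.062 -1; 0 0 0 -0.062 -1; 0 0 0 -0.062 -1"}}

```text
time: 1.77
tool_pos: [441.6, -287.0, 200.8]
tcp_rot: [-180.0, -0.0, 92.9]
ft_force: [-0.0, -0.1, 0.3]
finger_gap: 85.4
grip_force: 0.0
```

>>> {"fn": "apply_moves", "kwargs": {"series": "0 0 0 -0.062 -1; 0 0 0 -0.062 -1; 0 0 0 -0.062 -1; 0 0 0 -0.062 -1; 0 0 0 -0.062 -1"}}

```text
time: 2.18
tool_pos: [441.5, -287.0, 200.8]
tcp_rot: [-180.0, -0.1, 128.4]
ft_force: [0.5, -0.4, 0.8]
finger_gap: 85.7
grip_force: 0.0
```

Run:
```python
from h import *
st=sense();s=snapshot("wrist");np.savez("w1.npz",**s);np.save("w1st.npy",st,allow_pickle=True)
print(st["tool_pos"],st["tcp_rot"],st["joint_pos"],s["tool_from_camera"])
cv2.imwrite("pics/w1.png",s["frame"])
```

```text
[ 441.53334142 -286.96224938  200.76009677] [-1.79986017e+02 -5.74229253e-02  1.28396399e+02] [-3.85998636e+01 -2.95142238e+00  9.91665989e+01 -7.07265254e-04
  8.38439201e+01 -7.69961933e+01] [[-3.91745205e-04 -9.58739933e-01 -2.84284342e-01  7.36082030e+01]
 [ 9.99999831e-01 -4.97819724e-04  3.00876613e-04 -2.44341485e-01]
 [-4.29984777e-04 -2.84284176e-01  9.58739966e-01 -1.43193024e+02]
 [ 0.00000000e+00  0.00000000e+00  0.00000000e+00  1.00000000e+00]]
```

View pics/w1.png

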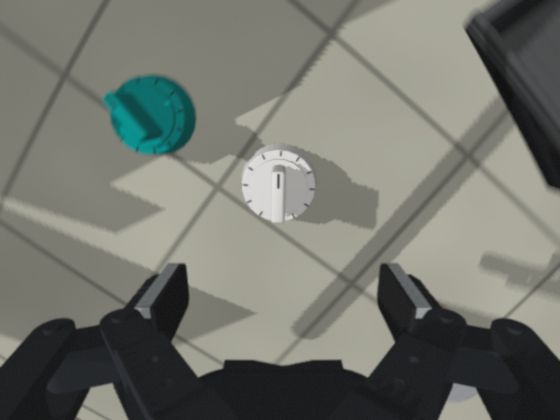

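The wrist view shows the key bar vertical in the image, from about (278,168) to (279,220), so tool x is already along the key. The turquoise timer is at (152,115).

Run:
```python
from h import *
s=dict(np.load("w1.npz"));st=np.load("w1st.npy",allow_pickle=True).item();E=ext(s,st);C=cloud(s,E)
m=(C[...,2]>66)&(C[...,2]<95)&(s["depth"]>0);m[:140]=0;m[240:]=0;m[:,:230]=0;m[:,330:]=0
P=C[m];print(m.sum(),np.median(P,0),np.percentile(P[:,2],[5,50,95]))
r=cv2.minAreaRect(P[:,:2].astype(np.float32));print(r)
v,u=np.nonzero(m);print(u.min(),u.max(),v.min(),v.max(),s["intrinsics"][0])
b=dict(np.load("top0.npz"));print(two(s,(u.mean(),v.mean()),E,b,(386,240),ext(b)))
# disc/body circle
m=(C[...,2]>25)&(C[...,2]<60)&(s["depth"]>0);m[:130]=0;m[250:]=0;m[:,:225]=0;m[:,330:]=0
print(cv2.minEnclosingCircle(C[m][:,:2].astype(np.float32)),np.median(C[m][:,2]))
```

```text
754 [ 434.10080596 -284.65208309   79.24834977] [76.60268702 79.24834977 80.6217913 ]
((435.6748962402344, -286.28057861328125), (11.834797859191895, 46.271934509277344), 37.903709411621094)
271 285 169 223 [325.1764384    0.         282.63247135]
(array([ 443.50619446, -297.9067964 ,   15.22723732]), np.float64(0.10844414284971184))
((435.0953063964844, -285.882080078125), 36.878074645996094) 39.46022750020836
```

The key centre is at (435.7, -286.3) with its top at 79 mm, and the bar measures 46×12 mm at 127.9°, which all agrees with the description. Next I descend and grip.

>>> {"fn": "apply_moves", "kwargs": {"series": "0.014 -0.014 0.05 0 -1; 0 0 0.12 0 -1; 0 0 0.12 0 -1; 0 0 0.12 0 -1; 0 0 0.098 0 -1"}}

```text
time: 2.65
tool_pos: [434.8, -285.6, 46.1]
tcp_rot: [-180.0, -0.1, 127.9]
ft_force: [-0.1, 0.1, -0.6]
finger_gap: 85.3
grip_force: 0.0
```

>>> {"fn": "apply_moves", "kwargs": {"series": "0 0 0 0 1; 0 0 0 0 1; 0 0 0 0 1; 0 0 0 0 1; 0 0 0 0 1"}}

```text
time: 3.07
tool_pos: [437.6, -287.8, 51.6]
tcp_rot: [179.9, 0.3, 128.0]
ft_force: [0.3, -0.2, 0.1]
finger_gap: 25.6
grip_force: 0.0
```

>>> {"fn": "apply_moves", "kwargs": {"series": "0 0 0 0 1; 0 0 0 0 1; 0 0 0 0 1; 0 0 0 0 1; 0 0 0 0 1"}}

```text
time: 3.48
tool_pos: [437.0, -287.7, 51.1]
tcp_rot: [180.0, 0.2, 128.0]
ft_force: [-1.9, -0.7, 8.0]
finger_gap: 11.1
grip_force: 59.3
```

>>> {"fn": "apply_moves", "kwargs": {"series": "0 0 0 0.04 1; 0 0 0 0.05 1; 0 0 0 0.05 1; 0 0 0 0.05 1; 0 0 0 0.05 1"}}

```text
time: 3.9
tool_pos: [436.7, -287.9, 51.1]
tcp_rot: [179.9, 0.2, 100.3]
ft_force: [-3.8, -0.5, 7.4]
finger_gap: 11.0
grip_force: 59.4
```

>>> {"fn": "apply_moves", "kwargs": {"series": "0 0 0 0.05 1; 0 0 0 0.05 1; 0 0 0 0.05 1; 0 0 0 0.05 1; 0 0 0 0.03 1"}}

```text
time: 4.32
tool_pos: [436.5, -287.9, 51.1]
tcp_rot: [179.9, 0.1, 73.9]
ft_force: [-5.7, -1.7, 8.8]
finger_gap: 11.1
grip_force: 59.6
```

Run:
```python
from bench import *
s=sense();print(s["wrist_torque"],s["joint_pos"],s["tcp_rot"],s["finger_gap"])
```

```text
[-0.17514498  0.93145551  0.09809307] [-3.89752485e+01  5.03216548e+00  1.07608654e+02 -7.92046713e-02
  6.72103274e+01 -2.28057679e+01] [1.79891136e+02 1.25075194e-01 7.38609857e+01] 11.050843249596845
```

>>> {"fn": "apply_moves", "kwargs": {"series": "0 0 0 0 0.3; 0 0 0 0 0.3; 0 0 0 0 1; 0 0 0 0 1; 0 0 0 0 1"}}

```text
time: 4.73
tool_pos: [436.6, -286.6, 49.3]
tcp_rot: [179.9, 0.0, 74.2]
ft_force: [1.6, 0.8, 1.6]
finger_gap: 10.7
grip_force: 60.2
```

>>> {"fn": "apply_moves", "kwargs": {"series": "0 0 0 0 1; 0 0 0 0.04 1; 0 0 0 0.05 1; 0 0 0 0.05 1; 0 0 0 0.05 1"}}

```text
time: 5.15
tool_pos: [436.8, -286.7, 49.3]
tcp_rot: [179.9, -0.0, 52.2]
ft_force: [4.3, -0.3, 1.5]
finger_gap: 11.1
grip_force: 60.0
```

>>> {"fn": "apply_moves", "kwargs": {"series": "0 0 0 0.04 1; 0 0 0 0.04 1; 0 0 0 0.04 1; 0 0 0 0.04 1; 0 0 0 0.01 1"}}

```text
time: 5.57
tool_pos: [437.0, -286.8, 49.3]
tcp_rot: [179.9, -0.1, 32.7]
ft_force: [5.5, -1.1, -0.1]
finger_gap: 11.7
grip_force: 59.8
```

Run:
```python
from bench import *
s=sense();print(s["wrist_torque"],s["joint_pos"],s["tcp_rot"],s["finger_gap"],s["ft_force"])
```

```text
[-0.11264525 -0.90761629  0.04777135] [-3.89256201e+01  5.17048325e+00  1.07666993e+02  3.48737500e-02
  6.70363729e+01  1.83779106e+01] [ 1.79890420e+02 -7.02727319e-02  3.26829659e+01] 11.728678019598648 [ 5.45713996 -1.05973799 -0.0695634 ]
```

>>> {"fn": "apply_moves", "kwargs": {"series": "0 0 0 0 0.3; 0 0 0 0 0.3; 0 0 0 0 1; 0 0 0 0 1; 0 0 0 0 1"}}

```text
time: 5.98
tool_pos: [436.1, -287.2, 48.8]
tcp_rot: [179.9, 0.0, 33.0]
ft_force: [2.9, -5.0, -3.0]
finger_gap: 10.7
grip_force: 61.8
```

>>> {"fn": "apply_moves", "kwargs": {"series": "0 0 0 0.03 1; 0 0 0 0.03 1; 0 0 0 0.03 1; 0 0 0 0.03 1; 0 0 0 0.03 1"}}

```text
time: 6.4
tool_pos: [436.2, -287.1, 48.8]
tcp_rot: [179.9, -0.0, 15.6]
ft_force: [2.8, -3.3, -3.6]
finger_gap: 11.0
grip_force: 61.9
```

Run:
```python
from bench import *
s=sense();print(s["wrist_torque"],s["joint_pos"],s["tcp_rot"],s["finger_gap"],s["ft_force"])
```

```text
[-0.43522299 -0.42301335  0.15517485] [-3.89666214e+01  5.19017989e+00  1.07705859e+02 -2.71013551e-02
  6.70332277e+01  3.54383902e+01] [ 1.79927897e+02 -2.06707141e-02  1.56055609e+01] 10.98050909871024 [ 2.76626004 -3.26005866 -3.64410799]
```

>>> {"fn": "apply_moves", "kwargs": {"series": "0 0 0 0.02 1; 0 0 0 0.02 1; 0 0 0 0.02 1; 0 0 0 0.02 1; 0 0 0 0 1"}}

```text
time: 6.82
tool_pos: [436.1, -287.0, 48.8]
tcp_rot: [179.9, -0.0, 6.5]
ft_force: [3.1, -4.9, -3.9]
finger_gap: 10.9
grip_force: 61.9
```

Run:
```python
from bench import *
s=sense();print(s["wrist_torque"],s["joint_pos"],s["tcp_rot"],s["finger_gap"],s["ft_force"])
```

```text
[-0.51520334 -0.50563023 -0.07790489] [-3.89641591e+01  5.18849859e+00  1.07708384e+02 -2.04842107e-02
  6.70397906e+01  4.45538562e+01] [ 1.79941636e+02 -3.09813798e-02  6.48998075e+00] 10.947952817053135 [ 3.14814406 -4.94737975 -3.93571163]
```

>>> {"fn": "apply_moves", "kwargs": {"series": "0 0 0 0.02 1; 0 0 0 0.02 1; 0 0 0 0.02 1; 0 0 0 0.02 1; 0 0 0 0 1"}}

```text
time: 7.23
tool_pos: [436.1, -287.2, 48.9]
tcp_rot: [179.9, -0.0, -2.4]
ft_force: [2.7, -5.2, -5.6]
finger_gap: 11.3
grip_force: 126.6
```

Run:
```python
from bench import *
s=sense();print(s["wrist_torque"],s["joint_pos"],s["tcp_rot"],s["finger_gap"],s["ft_force"])
```

```text
[-0.82817264 -0.42081287  3.19935772] [-38.91701323   5.18933678 107.70259404  -0.11600713  67.025997
  53.51197127] [ 1.79865299e+02 -2.39953794e-03 -2.38377902e+00] 11.292799933542465 [ 2.66358766 -5.17612846 -5.56268071]
```

>>> {"fn": "apply_moves", "kwargs": {"series": "0 0 0 0.02 1; 0 0 0 0.02 1; 0 0 0 0.02 1; 0 0 0 0 1; 0 0 0 0 1"}}

```text
time: 7.65
tool_pos: [437.3, -287.1, 49.2]
tcp_rot: [179.9, -0.2, -9.0]
ft_force: [14.8, -2.4, 0.9]
finger_gap: 11.3
grip_force: 205.2
```

Run:
```python
from bench import *
s=sense();print(s["wrist_torque"],s["joint_pos"],s["tcp_rot"],s["finger_gap"],s["ft_force"])
```

```text
[ 0.34556438 -5.71662809  3.99369039] [-3.88663061e+01  5.18306812e+00  1.07672834e+02 -4.66735139e-02
  6.69426894e+01  6.01818612e+01] [ 1.79862538e+02 -1.53351378e-01 -9.02977905e+00] 11.29707761870633 [14.77292794 -2.43184507  0.94694368]
```

The wrist torque jumped from about 0.1 to 3–4 N m, so the timer is at its stop. I release, rise, and go over the probe.

>>> {"fn": "apply_moves", "kwargs": {"series": "0 0 0 0 1; 0 0 0 0 -1; 0 0 0 0 -1; 0 0 0 0 -1; 0 0 0 0 -1"}}

```text
time: 8.07
tool_pos: [435.5, -286.3, 48.7]
tcp_rot: [-180.0, 0.0, -9.4]
ft_force: [-0.6, -0.0, -0.4]
finger_gap: 59.3
grip_force: 0.0
```

>>> {"fn": "apply_moves", "kwargs": {"series": "0 0 -0.06 0 -1; 0 0 -0.12 0 -1; 0 0 -0.13 0 -1; 0 0 -0.13 0 -1; 0 0 -0.13 0 -1"}}

```text
time: 8.48
tool_pos: [435.3, -286.1, 221.5]
tcp_rot: [-180.0, 0.0, -9.5]
ft_force: [-0.2, 0.3, 0.3]
finger_gap: 85.5
grip_force: 0.0
```

>>> {"fn": "apply_moves", "kwargs": {"series": "0 0 -0.13 0 -1; 0 0 -0.13 0 -1; 0 0 -0.12 0 -1; -0.006 -0.1 0 0 -1; -0.006 -0.128 0 0 -1"}}

```text
time: 8.9
tool_pos: [444.1, -220.2, 337.2]
tcp_rot: [179.8, -0.3, -9.7]
ft_force: [1.0, 0.3, -0.8]
finger_gap: 85.4
grip_force: 0.0
```

>>> {"fn": "apply_moves", "kwargs": {"series": "-0.006 -0.128 0 0 -1; -0.006 -0.128 0 0 -1; -0.006 -0.128 0 0 -1; -0.006 -0.128 0 0 -1; -0.006 -0.128 0 0 -1"}}

```text
time: 9.32
tool_pos: [465.9, -25.9, 334.0]
tcp_rot: [-180.0, -0.0, -9.5]
ft_force: [0.6, -0.5, -0.0]
finger_gap: 85.3
grip_force: 0.0
```

>>> {"fn": "apply_moves", "kwargs": {"series": "-0.006 -0.128 0 0 -1; -0.006 -0.128 0 0 -1; -0.006 -0.128 0 0 -1; -0.006 -0.128 0 0 -1; -0.006 -0.128 0 0 -1"}}

```text
time: 9.73
tool_pos: [488.6, 165.2, 334.0]
tcp_rot: [180.0, 0.0, -9.5]
ft_force: [1.4, -0.3, 0.3]
finger_gap: 85.2
grip_force: 0.0
```

>>> {"fn": "apply_moves", "kwargs": {"series": "-0.006 -0.128 0 0 -1; -0.006 -0.128 0 0 -1; -0.006 -0.036 0 0 -1; 0 0 0 -0.06 -1; 0 0 0 -0.062 -1"}}

```text
time: 10.15
tool_pos: [497.6, 251.6, 333.4]
tcp_rot: [180.0, 0.1, 4.9]
ft_force: [0.5, -0.2, 0.2]
finger_gap: 85.6
grip_force: 0.0
```

>>> {"fn": "apply_moves", "kwargs": {"series": "0 0 0 -0.062 -1; 0 0 0 -0.062 -1; 0 0 0 -0.062 -1; 0 0 0 -0.062 -1; 0 0 0 -0.062 -1"}}

```text
time: 10.57
tool_pos: [497.9, 250.1, 333.8]
tcp_rot: [-180.0, 0.0, 40.4]
ft_force: [-0.6, -0.2, -1.4]
finger_gap: 85.4
grip_force: 0.0
```

>>> {"fn": "apply_moves", "kwargs": {"series": "0 0 0 -0.062 -1; 0 0 0 -0.062 -1; 0 0 0 -0.062 -1; 0 0 0 -0.062 -1; 0 0 0 -0.062 -1"}}

```text
time: 10.98
tool_pos: [497.9, 250.1, 333.8]
tcp_rot: [-180.0, 0.0, 75.9]
ft_force: [0.3, -0.6, -0.0]
finger_gap: 85.4
grip_force: 0.0
```

>>> {"fn": "apply_moves", "kwargs": {"series": "0 0 0 -0.062 -1; 0 0 0 -0.062 -1; 0 0 0 0 -1"}}

```text
time: 11.23
tool_pos: [498.0, 250.1, 333.8]
tcp_rot: [-180.0, 0.0, 90.1]
ft_force: [0.5, -0.3, 0.6]
finger_gap: 85.6
grip_force: 0.0
```

Run:
```python
from h import *
st=sense();s=snapshot("wrist");np.savez("w2.npz",**s);np.save("w2st.npy",st,allow_pickle=True)
print(st["tool_pos"],st["tcp_rot"],st["joint_pos"])
cv2.imwrite("pics/w2.png",s["frame"])
```

```text
[497.97845346 250.11386763 333.79539524] [-1.79971793e+02  1.90447377e-02  9.01108246e+01] [ 2.14017516e+01 -2.45538820e-01  8.27209895e+01 -7.56854868e-03
  9.75577464e+01  2.12899384e+01]
```

View pics/w2.png

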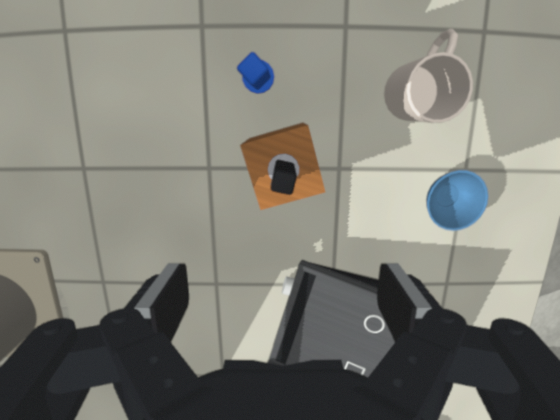

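The wrist view shows the black handle at (284,177) in the block at (283,166), the blue look-alike at (256,72), the ring at (374,323) and the square at (354,370). The mug (437,88) and bowl (457,199) are to the right.

Run:
```python
from h import *
s=dict(np.load("w2.npz"));st=np.load("w2st.npy",allow_pickle=True).item();E=ext(s,st);C=cloud(s,E);Z=C[...,2];ok=s["depth"]>0
def reg(z0,z1,v0,v1,u0,u1):
    m=ok&(Z>z0)&(Z<z1);q=np.zeros_like(m);q[v0:v1,u0:u1]=1;return m&q
m=reg(172,190,130,220,255,315);P=C[m];print("handle top",m.sum(),np.median(P,0),cv2.minAreaRect(P[:,:2].astype(np.float32)))
v,u=np.nonzero(m);pc=(u.mean(),v.mean());print(pc)
a=dict(np.load("scene0.npz"));print("two",two(s,pc,E,a,(359,243),ext(a)))
m=reg(98,109,110,220,230,335);P=C[m];print("block",m.sum(),np.median(P[:,2]),cv2.minAreaRect(P[:,:2].astype(np.float32)))
print("ring",onz(s,[(374,323)],80.9,E),C[310:336,360:388][ok[310:336,360:388]].mean(0),two(s,(374,323),E,a,(241,237),ext(a)))
b=dict(np.load("top0.npz"));print(two(s,(374,323),E,b,(269,171),ext(b)))
# plane fit from top depth
C=cloud(b,ext(b));P=C[155:195,262:306].reshape(-1,3);P=P[(P[:,2]>50)&(P[:,2]<110)]
A=np.c_[P[:,:2],np.ones(len(P))];c=np.linalg.lstsq(A,P[:,2],rcond=None)[0]
g=np.hypot(*c[:2]);print("slope",np.arctan(g),"uphill yaw",np.degrees(np.arctan2(c[1],c[0])),"res",(A@c-P[:,2]).std(),"z ring",c@[629,30,1])
```

```text
handle top 566 [497.28275797 262.02936134 181.1626421 ] ((497.0321960449219, 260.97442626953125), (22.294633865356445, 22.37711524963379), 78.30894470214844)
(np.float64(282.8445229681979), np.float64(181.1007067137809))
two (array([498.26785601, 259.7237331 , 177.19383923]), np.float64(3.5985256395526326))
block 3830 105.51493415439197 ((497.17919921875, 260.9411315917969), (80.28083801269531, 80.4542236328125), 16.175247192382812)
ring [[628.82182123  33.93268305  80.9       ]] [617.87273086  53.75885523 108.09450274] (array([630.43818373,  30.42455965,  75.37557622]), np.float64(0.8950334805724445))
(array([630.19335188,  30.34316173,  76.01808598]), np.float64(0.4958814705717519))
slope 0.29923570984144565 uphill yaw -14.66134792220841 res 2.6980539611729384 z ring 81.73753686058565
```

The handle is at (497, 261) with its top at 181 mm and yaw 78.3°. The block is centred at the same spot with its top at 105 mm, so both agree with the description. The arm can only translate and twist, so the 17° lean has to come from pivoting the probe in the pads: I grip lightly, lift part way, and lever it against the hole's rim. First, the grasp.

>>> {"fn": "apply_moves", "kwargs": {"series": "0.036 -0.003 0 0 -1; 0 0 0 0.0515 -1; 0 0 0 0.0515 -1; 0 0 0.11 0 -1; 0 0 0.12 0 -1", "squeeze": 20}}

```text
time: 11.7
tool_pos: [498.9, 262.9, 267.6]
tcp_rot: [179.7, -0.2, 77.7]
ft_force: [0.3, 0.3, -1.7]
finger_gap: 85.3
grip_force: 0.0
```

>>> {"fn": "apply_moves", "kwargs": {"series": "0 0 0.12 0 -1; 0 0 0.12 0 -1; 0 0 0.12 0 -1; 0 0 0.092 0 -1; 0 0 0 0 -1"}}

```text
time: 12.12
tool_pos: [492.6, 260.1, 121.9]
tcp_rot: [-179.4, 0.4, 77.8]
ft_force: [-0.9, 0.2, -2.2]
finger_gap: 85.3
grip_force: 0.0
```

>>> {"fn": "apply_moves", "kwargs": {"series": "0 0 0 0 1; 0 0 0 0 1; 0 0 0 0 1; 0 0 0 0 1; 0 0 0 0 1"}}

```text
time: 12.53
tool_pos: [498.5, 262.0, 131.4]
tcp_rot: [179.8, -0.1, 77.9]
ft_force: [-0.1, -0.4, -0.6]
finger_gap: 25.4
grip_force: 0.0
```

>>> {"fn": "apply_moves", "kwargs": {"series": "0 0 0 0 1; 0 0 0 0 1; 0 0 0 0 1; 0 0 0 0 1; 0 0 0 0 1"}}

```text
time: 12.95
tool_pos: [498.4, 261.9, 131.2]
tcp_rot: [179.9, -0.1, 78.0]
ft_force: [-0.9, -1.3, 5.8]
finger_gap: 22.0
grip_force: 26.5
```

>>> {"fn": "apply_moves", "kwargs": {"series": "0 0 -0.03 0 1; 0 0 -0.05 0 1; 0 0 -0.06 0 1; 0 0 -0.05 0 1; 0 0 -0.027 0 1"}}

```text
time: 13.37
tool_pos: [498.1, 261.7, 197.2]
tcp_rot: [179.9, -0.1, 78.0]
ft_force: [1.1, 1.1, -1.5]
finger_gap: 21.9
grip_force: 25.6
```

>>> {"fn": "apply_moves", "kwargs": {"series": "-0.02 0 0 0 1; -0.02 0 0 0 1; -0.02 0 0 0 1; -0.015 0 0 0 1; -0.015 0 0 0 1"}}

```text
time: 13.78
tool_pos: [491.0, 234.3, 193.3]
tcp_rot: [-179.9, 0.0, 77.9]
ft_force: [2.0, 1.9, -1.5]
finger_gap: 22.0
grip_force: 25.2
```

>>> {"fn": "apply_moves", "kwargs": {"series": "-0.015 0 0 0 1; -0.015 0 0 0 1; -0.015 0 0 0 1; 0 0 0 0 1; 0 0 0 0 1"}}

```text
time: 14.2
tool_pos: [488.7, 221.2, 194.4]
tcp_rot: [-180.0, 0.0, 77.9]
ft_force: [0.4, -0.5, -0.5]
finger_gap: 21.6
grip_force: 25.2
```

Run:
```python
from h import *
st=sense();print(st["tool_pos"],st["tcp_rot"],st["ft_force"],st["wrist_torque"])
s=snapshot("scene");np.savez("s3.npz",**s);cv2.imwrite("pics/s3.png",cv2.resize(s["frame"][140:340,250:450],None,fx=3,fy=3))
```

```text
[488.70308741 221.15250186 194.43099452] [-1.79995200e+02  4.93957685e-02  7.79382792e+01] [ 0.39221775 -0.45343496 -0.50931283] [-0.10518448  0.02588877 -0.04289172]
```

View pics/s3.png

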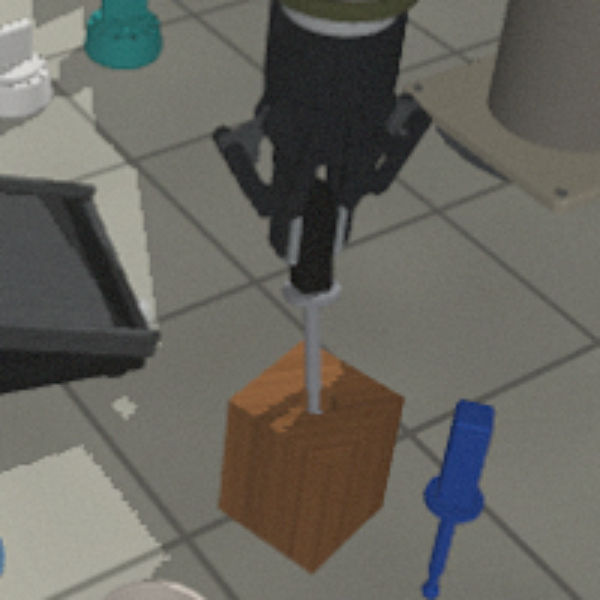

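The handle pivoted in the pads: the side force has dropped to about zero, and the stem at about (313,410) in the crop leans in the hole. I lift clear, turn to the plate's heading, and hover near the griddle to measure the lean from the scene camera.

>>> {"fn": "apply_moves", "kwargs": {"series": "0 0 -0.03 0 1; 0 0 -0.05 0 1; 0 0 -0.06 0 1; 0 0 -0.07 0 1; 0 0 -0.06 0 1", "squeeze": 50}}

```text
time: 14.67
tool_pos: [488.8, 221.9, 277.2]
tcp_rot: [180.0, -0.0, 78.0]
ft_force: [0.9, 0.3, -0.8]
finger_gap: 21.7
grip_force: 53.5
```

>>> {"fn": "apply_moves", "kwargs": {"series": "0 0 0 0.058 1; 0 0 0 0.058 1; 0 0 0 0.058 1; 0 0 0 0.058 1; 0 0 0 0.058 1"}}

```text
time: 15.08
tool_pos: [488.8, 221.9, 276.1]
tcp_rot: [180.0, -0.0, 44.4]
ft_force: [0.1, -0.0, -0.5]
finger_gap: 21.3
grip_force: 53.6
```

>>> {"fn": "apply_moves", "kwargs": {"series": "0 0 0 0.058 1; 0 0 0 0.058 1; 0 0 0 0.058 1; 0 0 0 0.058 1; 0 0 0 0.058 1"}}

```text
time: 15.5
tool_pos: [488.8, 221.9, 276.0]
tcp_rot: [180.0, -0.0, 11.2]
ft_force: [0.7, -0.3, -1.4]
finger_gap: 21.3
grip_force: 53.6
```

>>> {"fn": "apply_moves", "kwargs": {"series": "0 0 0 0.058 1; 0 0 0 0.058 1; 0 0 0 0.058 1; 0 0 0 0.058 1; 0 0 0 0 1"}}

```text
time: 15.92
tool_pos: [488.8, 221.9, 276.0]
tcp_rot: [180.0, -0.0, -15.4]
ft_force: [-0.6, -0.3, -1.7]
finger_gap: 21.5
grip_force: 53.6
```

>>> {"fn": "apply_moves", "kwargs": {"series": "0.06 0.06 0 0 1; 0.08 0.08 0 0 1; 0.09 0.09 0 0 1; 0.09 0.09 0 0 1; 0.09 0.09 0 0 1"}}

```text
time: 16.33
tool_pos: [576.2, 69.7, 276.0]
tcp_rot: [-180.0, -0.0, -14.8]
ft_force: [0.6, 0.6, 0.0]
finger_gap: 21.4
grip_force: 53.6
```

>>> {"fn": "apply_moves", "kwargs": {"series": "0.05 0.05 0 0 1; 0.028 0.03 0 0 1; 0 0 0 0 1; 0 0 0 0 1"}}

```text
time: 16.67
tool_pos: [591.8, 42.0, 275.4]
tcp_rot: [-180.0, 0.0, -15.0]
ft_force: [-0.8, 0.4, -0.7]
finger_gap: 21.5
grip_force: 53.6
```

Run:
```python
from h import *
st=sense();print(st["tool_pos"],st["tcp_rot"],st["ft_force"],st["finger_gap"])
s=snapshot("scene");np.savez("s4.npz",**s);np.save("s4st.npy",st,allow_pickle=True);cv2.imwrite("pics/s4.png",cv2.resize(s["frame"][100:300,160:360],None,fx=3,fy=3))
```

```text
[591.77215476  42.01618101 275.40586162] [-1.79980279e+02  4.08745975e-02 -1.50118719e+01] [-0.7966902   0.35029298 -0.70995143] 21.50066802982256
```

View pics/s4.png

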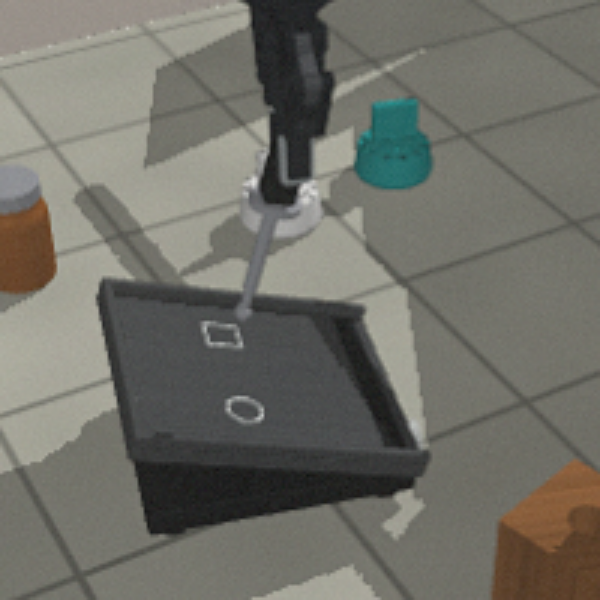

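The crop shows the probe leaning the right way: tip ball at (243,313), stem top under the collar at (274,215), ring centre at (245,410).

```bash
cat > tilt.py <<'E'
from h import *
def inplane(s,st,px):
    E=ext(s);Rt=R.from_euler("xyz",st["tcp_rot"],degrees=True).as_matrix();o,d=ray(s,px,E)
    n=Rt[:,1];t=((st["tool_pos"]-o)@n)/(d@n);P=o+d*t[:,None];return P,(P-st["tool_pos"])@Rt
E
python3 - <<'E'
from tilt import *
s=dict(np.load("s4.npz"));st=np.load("s4st.npy",allow_pickle=True).item()
# refine: axis pixels of the stem: brighter than the background, per row
f=s["frame"];off=np.array([160,100])
P,L=inplane(s,st,np.array([(243,313),(274,215)])/3+off)
print(P,L);d=L[0]-L[1];print("len",np.linalg.norm(d),"tilt",np.degrees(np.arctan2(d[0],d[2])))
b=dict(np.load("top0.npz"))
for z in (76,81): print(z,onz(b,[(269,171)],z,ext(b)),onz(s,[(241.5,236.7)],z,ext(s)))
# expected tip centre from grasp point
t=np.arctan2(d[0],d[2]);print("expected tip centre tool frame",np.array([125*np.sin(t),0,125*np.cos(t)-18.7]))
E
```

```text
[[627.05650853  32.59367338 163.85707522]
 [603.99030745  38.75229051 239.85129456]] [[ 3.66003550e+01 -1.40385118e-13  1.11522711e+02]
 [ 1.26719453e+01 -2.96165216e-14  3.55455381e+01]]
len 79.65613329051239 tilt 17.481408904676258
76 [[629.95058781  30.29048218  76.        ]] [[629.35620294  31.3438484   76.        ]]
81 [[629.11414241  30.1461777   81.        ]] [[631.72305459  36.59094483  81.        ]]
expected tip centre tool frame [ 37.5495407    0.         100.52680904]
```

The lean is 17.5° against the plate's 17.2°, so no correction is needed. I descend to about 12 mm above the ring and look again.

>>> {"fn": "apply_moves", "kwargs": {"series": "-0.02 0 0.03 0 1; 0 0 0.06 0 1; 0 0 0.07 0 1; 0 0 0.05 0 1; 0 0 0.023 0 1"}}

```text
time: 17.13
tool_pos: [584.3, 45.2, 203.0]
tcp_rot: [180.0, 0.2, -14.9]
ft_force: [-0.8, -0.2, -1.8]
finger_gap: 21.3
grip_force: 53.6
```

>>> {"fn": "apply_moves", "kwargs": {"series": "0 0 0 0 1; 0 0 0 0 1; 0 0 0 0 1"}}

```text
time: 17.38
tool_pos: [586.7, 44.0, 207.2]
tcp_rot: [-180.0, -0.1, -15.0]
ft_force: [-0.3, -0.4, -1.0]
finger_gap: 21.7
grip_force: 53.6
```

Run:
```python
from h import *
st=sense();print(st["tool_pos"],st["tcp_rot"],st["ft_force"],st["finger_gap"])
s=snapshot("scene");np.savez("s5.npz",**s);np.save("s5st.npy",st,allow_pickle=True)
w=snapshot("wrist");a=cv2.resize(s["frame"][150:270,190:310],None,fx=3.3,fy=3.3,interpolation=2);b=w["frame"][:396,80:480]
np.savez("w5.npz",**w);cv2.imwrite("pics/s5.png",np.hstack([a,b]))
```

```text
[586.74840248  43.95598367 207.16267999] [-1.79963538e+02 -1.20124154e-01 -1.50204021e+01] [-0.29854798 -0.38503687 -0.99383869] 21.686181391555586
```

View pics/s5.png

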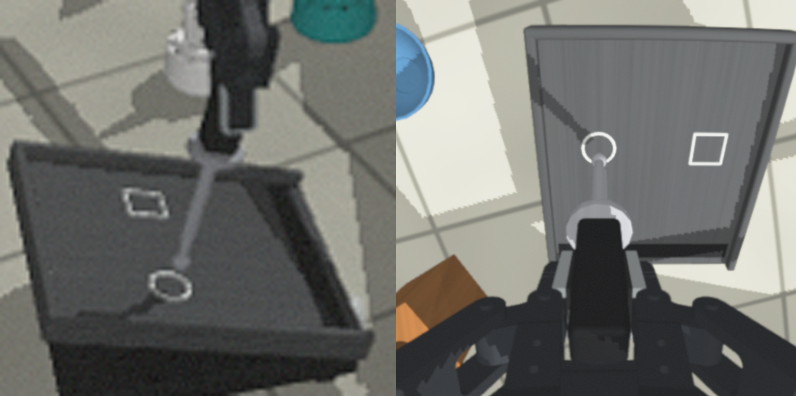

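The scene half shows the ball at (181,264), just above the ring at (170,286). The wrist half shows the ball at (599,159) and the ring centre at (598,149), so they line up sideways.

Run:
```python
from tilt import *
s=dict(np.load("s5.npz"));w=dict(np.load("w5.npz"));st=np.load("s5st.npy",allow_pickle=True).item();E=ext(w,st)
Rt=R.from_euler("xyz",st["tcp_rot"],degrees=True).as_matrix();tl=lambda P:(P-st["tool_pos"])@Rt
print("ring 1 view tool",tl(onz(w,[(282,149)],80.9,E)[0]),"two:",[tl(x) if np.ndim(x) else x for x in two(w,(282,149),E,s,(241.5,236.7),ext(s))])
print("ball two",[tl(x) if np.ndim(x) else x for x in two(w,(283,159),E,s,(244.8,230),ext(s))])
print("ball scene in plane",inplane(s,st,[(244.8,230)])[1])
Ti=np.linalg.inv(w["tool_from_camera"]);p=(Ti@[39.4,0,106.2,1])[:3]
print(cv2.projectPoints(p,np.zeros(3),np.zeros(3),w["intrinsics"],w["dist"])[0])
C=cloud(w,E);print("plate z round ring",C[140:158,262:272].reshape(-1,3).mean(0),C[140:158,292:302].reshape(-1,3).mean(0))
```

```text
ring 1 view tool [ 42.208225    -1.19704226 126.35223714] two: [array([ 43.21818677,  -1.11493122, 129.1383615 ]), np.float64(2.6169762967165457)]
ball two [array([ 36.20971686,  -0.36225719, 112.54875954]), np.float64(0.6146545103705501)]
ball scene in plane [[ 3.64532106e+01 -1.64118825e-13  1.12886788e+02]]
[[[283.49759823 155.58339489]]]
plate z round ring [632.07315717  46.12117009  84.53598586] [625.44524485  22.5842976   81.5298764 ]
```

The remaining gap is about 11–14 mm along the probe's axis. I approach along that axis and watch the force.

>>> {"fn": "apply_moves", "kwargs": {"series": "0.004 -0.003 0.008 0 1; 0.004 0 0.009 0 1; 0.003 0 0.008 0 1; 0 0 0 0 1; 0 0 0 0 1"}}

```text
time: 17.9
tool_pos: [589.3, 43.3, 197.5]
tcp_rot: [180.0, 0.0, -15.1]
ft_force: [0.2, 0.2, -1.6]
finger_gap: 21.5
grip_force: 53.6
```

>>> {"fn": "apply_moves", "kwargs": {"series": "0 0 0 0 1"}}

```text
time: 17.98
tool_pos: [589.5, 43.3, 197.9]
tcp_rot: [180.0, 0.0, -15.1]
ft_force: [-0.0, 0.4, -1.1]
finger_gap: 21.3
grip_force: 53.6
```

>>> {"fn": "apply_moves", "kwargs": {"series": "0 0 0 0 1"}}

```text
time: 18.07
tool_pos: [589.6, 43.3, 198.1]
tcp_rot: [-180.0, -0.0, -15.1]
ft_force: [0.3, 0.5, -1.4]
finger_gap: 21.6
grip_force: 53.6
```

>>> {"fn": "apply_moves", "kwargs": {"series": "0.002 0 0.0064 0 1; 0 0 0 0 1; 0 0 0 0 1"}}

```text
time: 18.32
tool_pos: [590.0, 43.2, 195.9]
tcp_rot: [180.0, 0.0, -15.1]
ft_force: [-0.8, -0.2, -1.0]
finger_gap: 21.2
grip_force: 53.6
```

>>> {"fn": "apply_moves", "kwargs": {"series": "0 0 0 0 1"}}

```text
time: 18.4
tool_pos: [590.1, 43.2, 196.1]
tcp_rot: [180.0, 0.0, -15.1]
ft_force: [0.4, -0.4, -1.1]
finger_gap: 21.2
grip_force: 53.6
```

>>> {"fn": "apply_moves", "kwargs": {"series": "0.002 0 0.0064 0 1; 0 0 0 0 1; 0 0 0 0 1"}}

```text
time: 18.65
tool_pos: [590.6, 43.0, 193.9]
tcp_rot: [180.0, 0.0, -15.1]
ft_force: [-0.7, -0.9, -1.5]
finger_gap: 21.5
grip_force: 53.6
```

>>> {"fn": "apply_moves", "kwargs": {"series": "0 0 0 0 1"}}

```text
time: 18.73
tool_pos: [590.7, 43.0, 194.1]
tcp_rot: [180.0, 0.0, -15.1]
ft_force: [0.0, 0.2, -0.7]
finger_gap: 21.4
grip_force: 53.6
```

>>> {"fn": "apply_moves", "kwargs": {"series": "0 0 0 0 1"}}

```text
time: 18.82
tool_pos: [590.7, 43.0, 194.2]
tcp_rot: [180.0, -0.0, -15.1]
ft_force: [0.1, -0.1, -0.9]
finger_gap: 21.0
grip_force: 53.6
```

>>> {"fn": "apply_moves", "kwargs": {"series": "0.002 0 0.0064 0 1; 0 0 0 0 1; 0 0 0 0 1; 0 0 0 0 1"}}

```text
time: 19.15
tool_pos: [591.4, 42.9, 192.3]
tcp_rot: [-180.0, -0.0, -15.1]
ft_force: [0.4, 0.4, -0.9]
finger_gap: 21.2
grip_force: 53.7
```

>>> {"fn": "apply_moves", "kwargs": {"series": "0 0 0 0 1"}}

```text
time: 19.23
tool_pos: [591.3, 42.9, 192.3]
tcp_rot: [-180.0, -0.0, -15.1]
ft_force: [-0.9, -0.8, -0.2]
finger_gap: 21.5
grip_force: 53.7
```

>>> {"fn": "apply_moves", "kwargs": {"series": "0 0 0 0 1"}}

```text
time: 19.32
tool_pos: [591.3, 42.9, 192.3]
tcp_rot: [-180.0, -0.0, -15.1]
ft_force: [-1.0, 0.2, 0.2]
finger_gap: 21.6
grip_force: 53.7
```

>>> {"fn": "apply_moves", "kwargs": {"series": "0.002 0 0.0064 0 1; 0 0 0 0 1; 0 0 0 0 1; 0 0 0 0 1"}}

```text
time: 19.65
tool_pos: [591.9, 42.7, 190.4]
tcp_rot: [-180.0, -0.0, -15.1]
ft_force: [-0.4, 0.6, 0.6]
finger_gap: 21.2
grip_force: 53.8
```

>>> {"fn": "apply_moves", "kwargs": {"series": "0 0 0 0 1"}}

```text
time: 19.73
tool_pos: [591.9, 42.7, 190.4]
tcp_rot: [-180.0, -0.0, -15.1]
ft_force: [0.9, -0.3, 0.4]
finger_gap: 21.4
grip_force: 53.8
```

>>> {"fn": "apply_moves", "kwargs": {"series": "0 0 0 0 1"}}

```text
time: 19.82
tool_pos: [591.9, 42.7, 190.4]
tcp_rot: [-180.0, -0.0, -15.1]
ft_force: [-0.8, 0.4, -0.2]
finger_gap: 21.5
grip_force: 53.8
```

>>> {"fn": "apply_moves", "kwargs": {"series": "0.002 0 0.0064 0 1; 0 0 0 0 1; 0 0 0 0 1; 0 0 0 0 1; 0 0 0 0 1"}}

```text
time: 20.23
tool_pos: [592.5, 42.6, 188.5]
tcp_rot: [-180.0, -0.0, -15.1]
ft_force: [-0.9, -0.5, 0.9]
finger_gap: 21.2
grip_force: 53.9
```

>>> {"fn": "apply_moves", "kwargs": {"series": "0 0 0 0 1; 0 0 0 0 1"}}

```text
time: 20.4
tool_pos: [592.4, 42.6, 188.4]
tcp_rot: [-180.0, -0.0, -15.1]
ft_force: [-0.0, 0.3, 0.5]
finger_gap: 21.3
grip_force: 53.9
```

>>> {"fn": "apply_moves", "kwargs": {"series": "0 0 0 0 1; 0 0 0 0 1"}}

```text
time: 20.57
tool_pos: [592.4, 42.6, 188.4]
tcp_rot: [-180.0, -0.0, -15.1]
ft_force: [-0.6, 0.2, 1.1]
finger_gap: 21.6
grip_force: 53.9
```

>>> {"fn": "apply_moves", "kwargs": {"series": "0 0 0 0 1; 0 0 0 0 1"}}

```text
time: 20.73
tool_pos: [592.5, 42.6, 188.4]
tcp_rot: [-180.0, -0.0, -15.1]
ft_force: [0.1, 0.6, 0.4]
finger_gap: 21.5
grip_force: 53.9
```

Run:
```python
from h import *
st=sense();print(st["tool_pos"],st["tcp_rot"],st["ft_force"])
F=[]
for i in range(6):
    snapshot("top");F.append(sense()["ft_force"])
print(np.mean(F,0))
s=snapshot("scene");np.savez("s6.npz",**s);np.save("s6st.npy",st,allow_pickle=True)
w=snapshot("wrist");a=cv2.resize(s["frame"][160:260,200:300],None,fx=4,fy=4,interpolation=2);b=cv2.resize(w["frame"][100:260,200:360],(400,400),interpolation=2)
np.savez("w6.npz",**w);cv2.imwrite("pics/s6.png",np.hstack([a,b]))
```

```text
[592.45419282  42.58188299 188.41782358] [-1.79996387e+02 -1.36881751e-03 -1.50779583e+01] [0.14778433 0.63663842 0.44456608]
[-0.37615994  0.29227757  0.15714191]
```

View pics/s6.png

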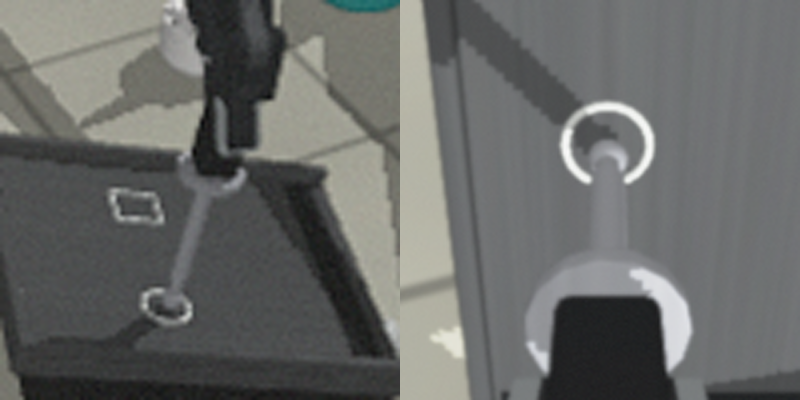

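The tip stands inside the round ring in both halves: ball at (172,298) with ring centre (167,306) in the scene crop, and ball at (608,157) with ring centre (607,144) in the wrist crop. I hold for over two seconds and recheck the lean.

>>> {"fn": "apply_moves", "kwargs": {"series": "0 0 0 0 1; 0 0 0 0 1; 0 0 0 0 1; 0 0 0 0 1; 0 0 0 0 1"}}

```text
time: 21.55
tool_pos: [592.4, 42.6, 188.4]
tcp_rot: [-180.0, 0.0, -15.1]
ft_force: [-1.1, 0.3, 0.5]
finger_gap: 21.8
grip_force: 53.9
```

>>> {"fn": "apply_moves", "kwargs": {"series": "0 0 0 0 1; 0 0 0 0 1; 0 0 0 0 1; 0 0 0 0 1; 0 0 0 0 1"}}

```text
time: 21.97
tool_pos: [592.4, 42.6, 188.4]
tcp_rot: [-180.0, 0.0, -15.1]
ft_force: [-0.1, 0.3, 0.3]
finger_gap: 21.3
grip_force: 53.9
```

>>> {"fn": "apply_moves", "kwargs": {"series": "0 0 0 0 1; 0 0 0 0 1; 0 0 0 0 1; 0 0 0 0 1; 0 0 0 0 1"}}

```text
time: 22.38
tool_pos: [592.4, 42.6, 188.4]
tcp_rot: [-180.0, 0.0, -15.1]
ft_force: [-0.5, 0.9, 1.2]
finger_gap: 21.5
grip_force: 53.9
```

>>> {"fn": "apply_moves", "kwargs": {"series": "0 0 0 0 1; 0 0 0 0 1; 0 0 0 0 1; 0 0 0 0 1; 0 0 0 0 1"}}

```text
time: 22.8
tool_pos: [592.4, 42.6, 188.4]
tcp_rot: [-180.0, -0.0, -15.1]
ft_force: [-0.6, -0.3, 0.9]
finger_gap: 21.6
grip_force: 53.9
```

>>> {"fn": "apply_moves", "kwargs": {"series": "0 0 0 0 1; 0 0 0 0 1; 0 0 0 0 1; 0 0 0 0 1; 0 0 0 0 1"}}

```text
time: 23.22
tool_pos: [592.4, 42.6, 188.4]
tcp_rot: [-180.0, -0.0, -15.1]
ft_force: [-0.4, 0.2, -0.1]
finger_gap: 21.4
grip_force: 53.9
```

Run:
```python
from tilt import *
s=dict(np.load("s6.npz"));st=np.load("s6st.npy",allow_pickle=True).item()
P,L=inplane(s,st,np.array([(172,298),(207,192)])/4+[200,160]);d=L[0]-L[1]
print(L,np.linalg.norm(d),np.degrees(np.arctan2(d[0],d[2])))
F=[]
for i in range(12): snapshot("top");F.append(sense()["ft_force"])
print(np.mean(F,0),sense()["time"],sense()["tool_pos"])
```

```text
[[ 3.52319299e+01 -3.29023594e-14  1.05792055e+02]
 [ 1.39953349e+01 -6.17076844e-14  3.77679012e+01]] 71.26204056594462 17.337945002828217
[-0.28920195  0.3363238   0.53946921] 23.8167 [592.43493331  42.55615543 188.38675625]
```

```bash
python3 -c "
from bench import *
print(hand_in())"
```

```text
the job is handed in; nothing more can be done
None
```

I handed the job in, though it returned no verdict: the timer is wound to its stop, and the probe is held inside the round ring at about 17° lean (square to the plate), its tip pressed in roughly 5–7 mm at about 1.7 N for over two seconds, with the arm kept clear of the mug, jar and bowl.

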